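Sweep the spice station and bring the salt round to the front

ROBOT

A 6-joint arm with a two-finger parallel gripper is mounted at the origin on a cart in front of the work surface, level with it; the furniture and walls round the work are solid. World frame = base frame: x ahead of the robot, y to its left, z up, the work surface at z = 0. Lengths are in m, angles in rad, forces in N, time in s.
With the tool pointing down it reaches from about 0.225 to 0.875 m from the base axis. Payload 3.4 kg.
Tool frame: the origin (TCP) lies at the very end of the fingers, on their centre line; the grasp point (between the pads) lies behind it (manip.grasp_offset is the z of the grasp point in the tool frame, in m); z points along the fingers, y is the line along which they close (so a half turn about z gives the same grasp; the last joint's range is limited). The gripper opens to 85 mm and grips with 20 to 120 N. Pads are 22 mm wide; open, the fingers measure 114 mm over their backs; the gripper's body (76 mm by 85 mm) begins 54 mm behind the grasp point. The pads swing forward as they close: fully open they stand 13 mm farther back than shut.
Start: joints at [-1.233, 0.276, 1.505, -0, 1.361, -0.121], TCP at [0.255, -0.516, 0.231] pointing down, gripper open.
Joint ranges: [-2.89, 2.89], [-0.75, 2.08], [0.22, 2.7], [-1.18, 4.32], [0.11, 2.71], [-2.7, 2.7]. Speed limits (rad/s): [2.57, 2.57, 3.14, 3.14, 3.14, 3.14].

INTERFACE

Orientations are given as a unit quaternion [w, x, y, z].
In Python, from rig import manip gives the robot as it stands.
- The arm moves only by the shell command python3 -m pendant 'ROWS' [FORCE]. ROWS is JSON, a list of rows, each an object of numbers: "dx", "dy", "dz": the shift along the tool's x, y, z in m; "rx", "ry", "rz": the turn, a rotation vector about the tool's x, y, z in degrees; "hand": the finger opening in m, from 0 to 0.0854. In form: [{"dx": .., "dy": .., "dz": .., "rx": .., "ry": .., "rz": .., "hand": ..}, ...]. A call has 1 to 12 rows; each row shifts and turns the commanded pose from where the row before left it, along the tool's axes as they then stand; what a row does not reach is not made up. A row lasts 1/12 s, in which the tool goes at most 41.7 mm and 7.16 degrees, less where a joint would pass 70% of its speed; a pose out of reach is approached as far as the arm can. A call is refused whole if a number of a shift passes 0.0417 or a number of a turn 7.16, either way. A call with a gripper value outside its range is refused whole. The fingers move at their own pace and stop on an object; FORCE is the grip in N (left out, the last holds). Time passes only in rows, so rows that do not move let the fingers close. It gives the time, the measured TCP pose, the force, the opening and the grip force at its end, in the units of the state.
- manip.get_state(): the state, without advancing time (a new reading comes with each control period).
- manip.get_image(name): name is "scene" or "side" or "wrist"; returns a dict with "frame" (480x640x3 uint8, red, green, blue), "fx", "fy", "cx", "cy" (pixels), "distortion" ([k1, k2, p1, p2, k3] as OpenCV has them; the pictures are not rectified), "position" and "attitude" of the camera in the world; the wrist camera has in their place "mount" (4x4, takes a point from camera to tool coordinates, whose origin is the TCP and whose axes are the flange's). Camera axes: x right, y up, looking along -z (the intrinsics and any distortion apply to the point x, -y, -z); pixel columns grow to the right and rows downward; lengths in m; the calibration is good to about 2 mm. A picture is of the moment at which its call begins: read the wrist's pose just before it. There is no depth.
- manip.sign_off(): hands the job in; it is judged then, once.
The state is a dict: "clock": time; "qpos": joint angles; "qd": joint speeds; "effort": joint torques, N m; "position": TCP position; "ee_rot": TCP orientation; "contact_force": force on the tool from outside, world axes, zero at the start; "moment": the same for the moment, N m; "width": finger opening in m; "gripper_force": force on a finger pad.
Only numpy, scipy, OpenCV 4.12 (cv2) and the standard library are available. Lean on these libraries where they do the work, as an engineer would, in place of code of your own. Each camera call takes 0.05 s, during which the arm holds its last target. There are 200 camera calls.

TASK

Using the scraper block, sweep the three walnut half-shells along the spice station's ledge into the catch tray at its end, then set the scraper down on the bare worktop, clear of the station, and let go of it. Then turn the spice carousel by the bar handle on top until the salt shaker stands at the front, in line with the little stud. Keep your fingers off the shells and jars, leave all jars upright in their carousel and do not shift the tin, mug or tumbler; finish while still gripping the handle, holding the carousel still.

Things in the scene. Friction and masses are not known exactly. Their poses are not given: they have to be found in the camera images.
- station: Fixed light-wood spice station: a carousel with a raised ledge across its front and a steel catch tray at the ledge's -y end. Origin: on the worktop under the carousel's axis; z up; -x is its front (towards the robot), y runs along the ledge.
- ledge (a point): Centre of the ledge's flat top, 30 mm above the worktop, at x -130, y +15 mm in the station's frame. The top measures 66 mm (x) by 170 mm (y), between two lips 4 mm wide and 10 mm high along its long sides. Its +y end is open (bare worktop beyond); its -y end drops off into the catch tray.
- tray (a point): Centre of the catch tray's floor, 4 mm above the worktop, at x -130, y -110 mm in the station's frame. Inside it measures 66 mm (x) by 80 mm (y), from the ledge's end at y -70 to y -150 mm; long walls 40 mm high, end wall 26 mm high.
- stud (a point): Top of a steel stud 8 mm across on the ledge's rear lip, 43 mm above the worktop, at x -95, y 0 mm in the station's frame. It marks the front of the carousel.
- turntable: Wooden carousel tray, radius 91 mm, turns both ways about the station's z axis with light friction (0.03 N m), no stop within a turn, stays where it is left. Origin on that axis, 16 mm above the worktop; z up. The jars stand loose on its floor, 30 mm above the worktop; rim at 40 mm. A post of radius 7 mm on the axis carries the bar handle, whose long side lies along this body's x.
- handle (a point): Centre of the wooden bar handle on the axis, 176 mm above the worktop: 60 mm long (turntable x), 16 mm thick (turntable y), 36 mm high. Jar tops are 136 mm above the worktop at most.
- scraper: Scraper block standing upright on the worktop, 125 mm high. Foot with black rubber sole: 54 mm (its x) by 30 mm (its y) by 42 mm high; wooden grip above it: 44 mm (x) by 20 mm (y), from 42 to 125 mm height. Origin: centre of the underside; z up. It sweeps broadside on, along its y. 0.15 kg, more or less.
- salt: Salt shaker, 44 mm across, 90 mm high, clear glass with a domed metal cap, the lowest jar and the only one without a straight-sided screw lid. It stands about 62 mm from the axis. Origin: centre of its underside; z up. Loose on the turntable; leave untouched by the fingers.
- side_jar: Spice jar with straight-sided screw lid, 47 mm across, 97 mm high. Origin: centre of its underside; z up. Loose on the turntable; leave untouched by the fingers.
- jar_a: Spice jar with straight-sided screw lid, 45 mm across, 106 mm high. Origin: centre of its underside; z up. Loose on the turntable; leave untouched by the fingers.
- jar_b: Spice jar like jar_a. Origin: centre of its underside; z up. Loose on the turntable; leave untouched by the fingers.
- jar_c: Spice jar like jar_a. Origin: centre of its underside; z up. Loose on the turntable; leave untouched by the fingers.
- shell0: Walnut half-shell, a brown dome 28 mm across, 15 mm high, 12 g, loose on the ledge with its flat side down. Origin: centre of the flat side.
- shell1: Walnut half-shell, a brown dome 28 mm across, 15 mm high, 12 g, loose on the ledge with its flat side down. Origin: centre of the flat side.
- shell2: Walnut half-shell, a brown dome 28 mm across, 15 mm high, 12 g, loose on the ledge with its flat side down. Origin: centre of the flat side.
- tin: Bystander: low food tin left of the station, 75 mm across, 58 mm high. Origin: centre of underside.
- mug: Bystander: two-tone mug right of the sink, beyond the scraper, 78 mm across, 112 mm with its handle, 92 mm high. Origin: centre of underside.
- tumbler: Bystander: clear drinking glass in front of the sink, 80 mm across, 91 mm high. Origin: centre of underside.

How it is judged:
On the way, in this order (a step that is already met when the one before it is completed fails the run):
1. all three half-shells lie in the catch tray (x of shell0 in the frame of station between -0.17 and -0.09 m and y of shell0 in the frame of station between -0.157 and -0.066 m and z of each of shell0, shell1, shell2 in the frame of station below 0.042 m and (y of shell0 in the frame of station below -0.078 m or z of shell0 in the frame of station below 0.027 m) and x of shell1 in the frame of station between -0.17 and -0.09 m and y of shell1 in the frame of station between -0.157 and -0.066 m and (y of shell1 in the frame of station below -0.078 m or z of shell1 in the frame of station below 0.027 m) and x of shell2 in the frame of station between -0.17 and -0.09 m and y of shell2 in the frame of station between -0.157 and -0.066 m and (y of shell2 in the frame of station below -0.078 m or z of shell2 in the frame of station below 0.027 m)), for 0.2 s.
2. the scraper has been let go on the worktop, clear of the station (contact force between the fingers and scraper below 0.1 N and contact force between scraper and station below 0.1 N and height (world z) of scraper between -0.01 and 0.03 m and linear speed of scraper below 0.02 m/s), for 0.2 s.
3. the salt shaker stands at the front of the carousel and the handle is held still (y of salt in the frame of station between -0.014 and 0.014 m and x of salt in the frame of station below -0.04 m and contact force between the fingers and turntable above 2 N and angular speed of turntable below 0.05 rad/s), for 0.3 s.
At the end, for the whole second after the job is handed in: Shells lie in the tray; scraper released on the worktop, not touching the station; salt shaker at the front within 14 mm of the axis-to-stud line; five jars upright in the carousel (tilt under 0.2 rad); fingers press on the carousel with over 2 N and it is still (under 0.05 rad/s) (all of step 1 and all of step 2 and all of step 3 and angle between each of salt, side_jar, jar_a, jar_b, jar_c's own z axis and vertical below 0.2 rad and horizontal distance between each of salt, side_jar, jar_a, jar_b, jar_c and station below 0.09 m and z of salt in the frame of station between 0.02 and 0.045 m and z of side_jar in the frame of station between 0.02 and 0.045 m and z of jar_a in the frame of station between 0.02 and 0.045 m and z of jar_b in the frame of station between 0.02 and 0.045 m and z of jar_c in the frame of station between 0.02 and 0.045 m); the arm keeps its last pose, push and grip.
It fails at once if the fingers touch a half-shell (over 1 N) (contact force between the fingers and shell0 above 1 N or contact force between the fingers and shell1 above 1 N or contact force between the fingers and shell2 above 1 N).
It fails at once if the fingers touch a jar (over 1 N) (contact force between the fingers and salt above 1 N or contact force between the fingers and side_jar above 1 N or contact force between the fingers and jar_a above 1 N or contact force between the fingers and jar_b above 1 N or contact force between the fingers and jar_c above 1 N).
It fails at once if tin, mug or tumbler is shifted by more than 30 mm (distance of any of tin, mug, tumbler from where it was at the start of the episode above 0.03 m).
It also fails if it takes over 72 s, if anything falls off the work surface, if the arm or the gripper's body presses on something with over 40 N, if the wrist force passes 120 N, or if a joint passes its speed limit or range.

## Working session

There is one attempt and no reset: what is moved stays moved. The work goes in short steps, Python scripts to look and compute and a shell command to move; the robot and the scene stay as the last step left them, time stands still between calls to the robot, and variables do not carry over. Pictures are saved under pics/ and viewed, at most 10 in all, crops included, and the job is handed in when it is done.

```bash
ls; mkdir -p pics
cat > h.py <<'E'
import numpy as np, cv2
from rig import manip
from scipy.spatial.transform import Rotation as R
def rot(q): return R.from_quat([q[1],q[2],q[3],q[0]]).as_matrix()
def cam(name):
    s=manip.get_state(); im=manip.get_image(name)
    K=np.array([[im['fx'],0,im['cx']],[0,im['fy'],im['cy']],[0,0,1.]]);d=np.array(im['distortion'],float)
    if name=='wrist':
        T=np.eye(4);T[:3,:3]=rot(s['ee_rot']);T[:3,3]=s['position'];M=T@np.array(im['mount'])
        Rc,p=M[:3,:3],M[:3,3]
    else:
        p=np.array(im['position']);a=np.array(im['attitude']);Rc=rot(a) if a.size==4 else a.reshape(3,3)
    return dict(f=im['frame'],K=K,d=d,R=Rc,p=p)
def ray(c,uv):
    u=cv2.undistortPoints(np.array([[uv]],float),c['K'],c['d'])[0,0]
    return c['p'],c['R']@np.array([u[0],-u[1],-1])
def atz(c,uv,z):
    p,r=ray(c,uv);return p+r*(z-p[2])/r[2]
def proj(c,X):
    q=(np.atleast_2d(X)-c['p'])@c['R'];q=q*[1,-1,-1]
    return cv2.projectPoints(q,np.zeros(3),np.zeros(3),c['K'],c['d'])[0][:,0]
def tri(*cs):
    A=0;b=0
    for c,uv in cs:
        p,r=ray(c,uv);r=r/np.linalg.norm(r);P=np.eye(3)-np.outer(r,r);A=A+P;b=b+P@p
    return np.linalg.solve(A,b)
def save(c,n):
    import pickle
    cv2.imwrite(f'pics/{n}.png',c['f'][:,:,::-1]);pickle.dump(c,open(f'pics/{n}.pkl','wb'))
def load(n):
    import pickle;return pickle.load(open(f'pics/{n}.pkl','rb'))
E
python3 - <<'E'
from h import *
for n in('scene','side','wrist'):
    c=cam(n);save(c,n);print(n,c['p'],c['R'][:,2],c['K'][0,0])
s=manip.get_state();print(s, manip.grasp_offset)
E
```

```text
pics
scene [-0.49878643 -0.5420355   1.03085236] [-0.70066937 -0.38275387  0.60213114] 558.8447281006
side [0.56107854 1.00732804 0.63245319] [-0.00244539  0.88706271  0.46164247] 445.09832697705957
wrist [ 0.32069944 -0.48397584  0.37402371] [0.25726908 0.12602329 0.95808703] 417.92495596749234
{'clock': 0.15, 'qpos': array([-1.23300716e+00,  2.76441021e-01,  1.50586780e+00, -8.46247733e-06,
        1.36069983e+00, -1.21021195e-01]), 'qd': array([ 2.17631275e-03, -2.87165115e-03, -1.61323013e-03,  2.04677448e-03,
       -4.82699794e-05, -1.30808861e-03]), 'effort': array([ 1.74121007e-03, -4.17143333e+01, -2.46032202e+01, -1.93661990e-04,
        7.58681766e-03, -1.30311719e-05]), 'position': array([ 0.2545022 , -0.5151544 ,  0.23063324]), 'ee_rot': array([-7.03397356e-04,  9.73801382e-01,  2.27399135e-01, -8.06989339e-05]), 'contact_force': array([-0.08273097, -0.01507749,  0.30467178]), 'moment': array([ 0.0093897 , -0.0193624 , -0.04805121]), 'gripper_force': 0.0, 'width': 0.08524196275613358} -0.0187
```

View pics/scene.png

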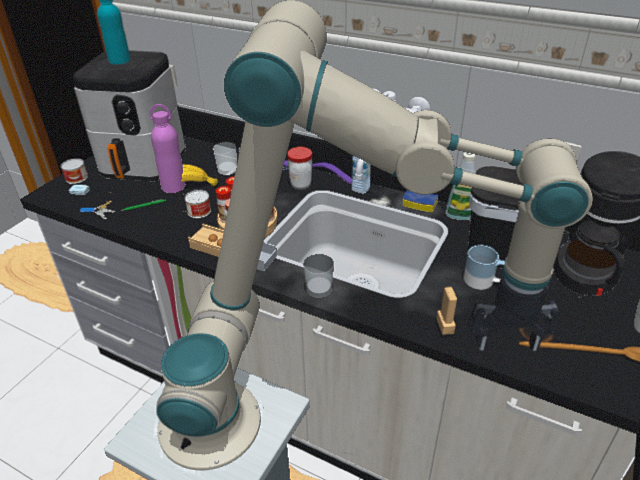

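View pics/side.png

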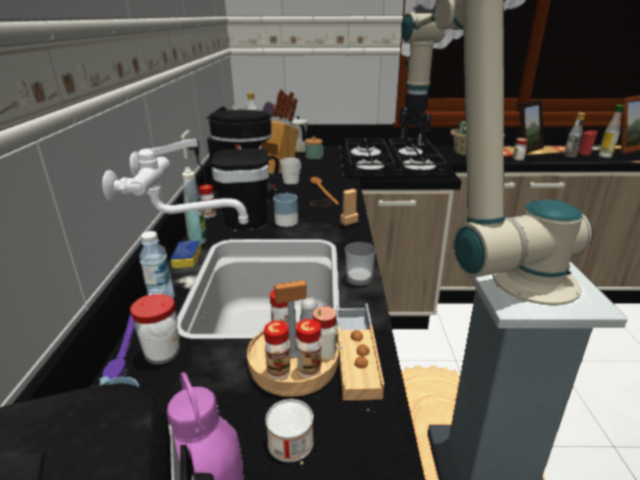

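View pics/wrist.png

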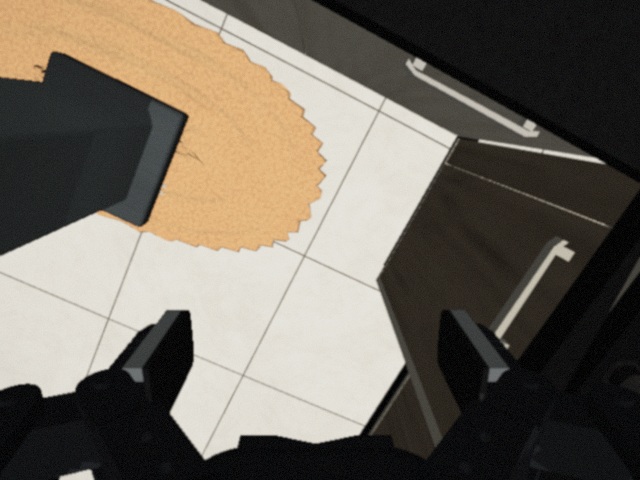

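The scene picture shows the scraper at about (447,330), foot to top at (449,290), and the mug at (482,268). The tumbler is at (318,275), and the station at about (235,235) is partly hidden by the arm. The side picture shows the scraper at (349,190–224), the three shells at (357,337), (363,350) and (361,362), and the handle at (291,290). The wrist camera sees no work items yet.

Run:
```python
from h import *
a=load('scene');b=load('side')
print('scr top',tri((a,(449,291)),(b,(349,191))),'foot',atz(a,(446,331),0),atz(b,(349,222),0))
print('mug',atz(a,(480,286),0),'tumb',atz(a,(318,293),0),atz(b,(360,281),0),'tin',atz(b,(290,455),0))
for uv in [(357,337),(363,350),(361,362)]: print('shell',atz(b,uv,.037))
print('handle',atz(b,(291,290),.176))
for uv,z in [((344,399),.03),((381,394),.03),((338,309),.04),((366,307),.04)]: print('st',atz(b,uv,z))
print('wrist cam fwd etc', load('wrist')['R'])
```

```text
scr top [ 0.47909757 -0.35502223  0.12012885] foot [ 0.47110759 -0.36633119  0.        ] [ 0.47372201 -0.3720189   0.        ]
mug [ 0.66700251 -0.39886308  0.        ] tumb [ 0.45027843 -0.02330638  0.        ] [0.46406227 0.00357514 0.        ] tin [0.61555309 0.52654365 0.        ]
shell [0.49197431 0.27871551 0.037     ]
shell [0.4827756  0.31867403 0.037     ]
shell [0.48935803 0.35288374 0.037     ]
handle [0.6213626  0.31366167 0.176     ]
st [0.5254623  0.43829678 0.03      ]
st [0.45919319 0.42681935 0.03      ]
st [0.52846558 0.1847946  0.04      ]
st [0.46476201 0.17728538 0.04      ]
wrist cam fwd etc [[ 4.42288901e-01  8.59181673e-01  2.57269081e-01]
 [-8.96872286e-01  4.23955461e-01  1.26023286e-01]
 [-7.93734641e-04 -2.86476210e-01  9.58087027e-01]]
```

```bash
python3 -m pendant '[{"dx":0.036,"dy":-0.01},{"dx":0.036,"dy":-0.01},{"dx":0.036,"dy":-0.01},{"dx":0.036},{"dx":0},{"dx":0}]'
python3 -c "
from h import *
save(cam('wrist'),'w1')"
python3 -m pendant '[{"dx":0.036,"dy":0.01},{"dx":0.036,"dy":0.01},{"dx":0.0},{"dx":0}]'
python3 -c "
from h import *
save(cam('wrist'),'w2')
cv2.imwrite('pics/w12.png',cv2.resize(np.hstack([load('w1')['f'],load('w2')['f']])[:,:,::-1],(800,300),interpolation=3))"
```

```text
invalid input
invalid input
```

View pics/w12.png

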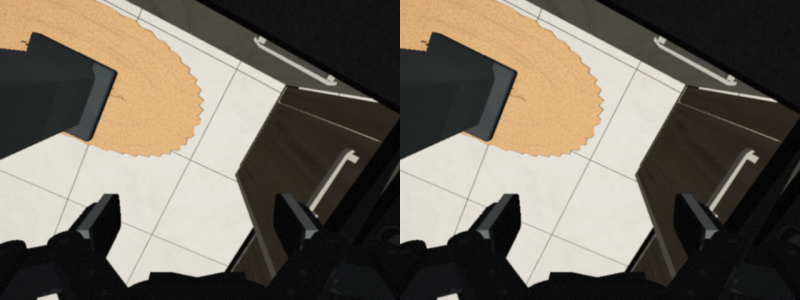

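The moves were refused, so both halves show the unchanged view. I'll try again with every field in each row.

```bash
python3 -m pendant '[{"dx":0.036,"dy":-0.01,"dz":0,"rx":0,"ry":0,"rz":0,"hand":0.085},{"dx":0.036,"dy":-0.01,"dz":0,"rx":0,"ry":0,"rz":0,"hand":0.085},{"dx":0.036,"dy":-0.01,"dz":0,"rx":0,"ry":0,"rz":0,"hand":0.085},{"dx":0.036,"dy":0,"dz":0,"rx":0,"ry":0,"rz":0,"hand":0.085},{"dx":0,"dy":0,"dz":0,"rx":0,"ry":0,"rz":0,"hand":0.085},{"dx":0,"dy":0,"dz":0,"rx":0,"ry":0,"rz":0,"hand":0.085}]' && python3 -c "
from h import *
save(cam('wrist'),'w1')"
```

```text
clock: 0.75
position: [0.3718, -0.4238, 0.2313]
ee_rot: [0.0, 0.973, 0.229, -0.0]
contact_force: [0.4, 0.3, 0.6]
width: 0.0849
gripper_force: 0.0
```

```bash
python3 -m pendant '[{"dx":0.03,"dy":0,"dz":0,"rx":0,"ry":0,"rz":0,"hand":0.085},{"dx":0.03,"dy":0,"dz":0,"rx":0,"ry":0,"rz":0,"hand":0.085},{"dx":0,"dy":0,"dz":0,"rx":0,"ry":0,"rz":0,"hand":0.085},{"dx":0,"dy":0,"dz":0,"rx":0,"ry":0,"rz":0,"hand":0.085}]' && python3 -c "
from h import *
save(cam('wrist'),'w2')
cv2.imwrite('pics/w12b.png',cv2.resize(np.vstack([load('w1')['f'][:300],load('w2')['f']])[:,:,::-1],(492,600),interpolation=3))"
```

```text
clock: 1.13
position: [0.424, -0.3988, 0.231]
ee_rot: [0.0, 0.974, 0.228, -0.0]
contact_force: [-0.5, -0.6, 0.7]
width: 0.0849
gripper_force: 0.0
```

View pics/w12b.png

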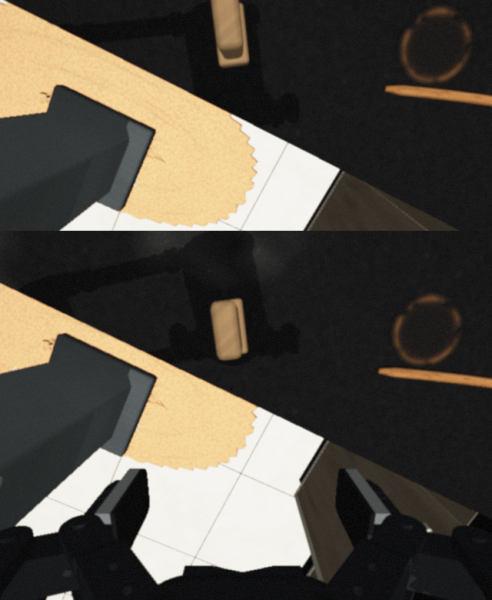

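Lower half: the scraper's grip top is at about (227,328) on the display, which is full-frame (295,126). The foot shows on its right, and it stands clear of everything else. I'll fit its pose to the wood silhouette in both wrist views.

```bash
cat > fitscr.py <<'E'
from h import *
from scipy.optimize import minimize
vs=[]
for n,(x0,y0,x1,y1) in (('w1',(255,0,345,105)),('w2',(255,60,345,200))):
    c=load(n);hsv=cv2.cvtColor(c['f'],cv2.COLOR_RGB2HSV)
    m=((hsv[...,2]>70)&(hsv[...,1]>40)).astype(np.uint8)
    k=np.zeros_like(m);k[y0:y1,x0:x1]=m[y0:y1,x0:x1];
    nn,l,st,_=cv2.connectedComponentsWithStats(k);i=1+st[1:,4].argmax();print(n,st[i]);vs.append((c,(l==i).astype(np.uint8)))
def boxes(x,y,t,dz,roof=.125):
    P=[]
    for a,b,z0,z1 in((.027,.015,0,.042),(.022,.010,.042,roof)):
        q=np.array([[i*a,j*b,z] for i in(-1,1) for j in(-1,1) for z in(z0,z1)])
        r=q.copy();r[:,0]=x+q[:,0]*np.cos(t)-q[:,1]*np.sin(t);r[:,1]=y+q[:,0]*np.sin(t)+q[:,1]*np.cos(t);r[:,2]+=dz;P.append(r)
    return P
def cost(p):
    e=0
    for c,m in vs:
        s=np.zeros((480*4,640*4),np.uint8)
        for b in boxes(p[0],p[1],p[2],p[3]):
            h=cv2.convexHull((proj(c,b)*4).astype(np.float32));cv2.fillConvexPoly(s,np.round(h).astype(int),255)
        s=cv2.resize(s,(640,480),interpolation=cv2.INTER_AREA)/255.
        e+=np.abs(s-m).sum()
    return e
best=None
for t in np.radians(np.arange(0,180,30)):
    r=minimize(cost,[.475,-.362,t,0],method='Nelder-Mead',options=dict(initial_simplex=[[.475,-.362,t,0],[.485,-.362,t,0],[.475,-.352,t,0],[.475,-.362,t+.3,0],[.475,-.362,t,.01]],maxiter=300))
    if best is None or r.fun<best.fun:best=r
print(best.x,np.degrees(best.x[2]),best.fun,[m.sum() for _,m in vs])
E
python3 fitscr.py
```

```text
w1 [ 274    0   50   87 3464]
w2 [ 274   88   49   81 3150]
[ 0.47646194 -0.36096209  0.57918288 -0.00563113] 33.18473482689319 257.0705882352941 [np.uint64(3464), np.uint64(3150)]
```

Good fit: the scraper is at (0.4765, -0.361) with a yaw of 33.2°, and its fitted height is 6 mm below the nominal. Next I go above it, align, and descend.

```bash
python3 -m pendant '[{"dx":0.032,"dy":-0.005,"dz":0,"rx":0,"ry":0,"rz":0,"hand":0.085},{"dx":0.032,"dy":-0.0055,"dz":0,"rx":0,"ry":0,"rz":0,"hand":0.085},{"dx":0,"dy":0,"dz":0,"rx":0,"ry":0,"rz":-6.8,"hand":0.085},{"dx":0,"dy":0,"dz":0.03,"rx":0,"ry":0,"rz":0,"hand":0.085},{"dx":0,"dy":0,"dz":0.03,"rx":0,"ry":0,"rz":0,"hand":0.085},{"dx":0,"dy":0,"dz":0,"rx":0,"ry":0,"rz":0,"hand":0.085},{"dx":0,"dy":0,"dz":0,"rx":0,"ry":0,"rz":0,"hand":0.085}]'
python3 - <<'E'
from h import *
c=cam('wrist');save(c,'w3')
s=manip.get_state();T=rot(s['ee_rot']);print(s['position'],np.degrees(np.arctan2(T[1,0],T[0,0])),T[:,2])
hsv=cv2.cvtColor(c['f'],cv2.COLOR_RGB2HSV)
# top-face check: expected centre of grip top
print(proj(c,[[.4765,-.361,.120]]))
cv2.imwrite('pics/w3v.png',c['f'][:,:,::-1])
E
```

```text
clock: 1.77
position: [0.4749, -0.3608, 0.1701]
ee_rot: [-0.002, 0.959, 0.284, -0.001]
contact_force: [1.0, -0.5, -0.2]
width: 0.0848
gripper_force: 0.0
[ 0.47615533 -0.36174399  0.17185512] 32.991210669956956 [-3.83462425e-04 -3.63791175e-04 -9.99999860e-01]
[[314.85500402 265.18933215]]
```

View pics/w3v.png

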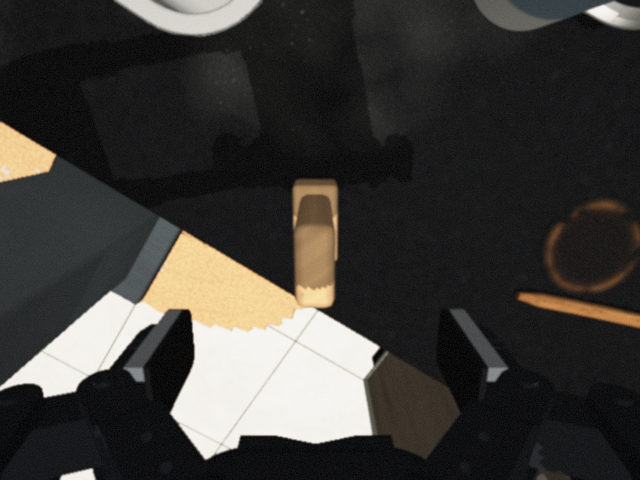

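The wrist view shows the grip at column 315, midway between the fingers and aligned with them. I'll descend and grasp.

```bash
python3 -m pendant '[{"dx":0,"dy":0,"dz":0.03,"rx":0,"ry":0,"rz":0,"hand":0.085},{"dx":0,"dy":0,"dz":0.03,"rx":0,"ry":0,"rz":0,"hand":0.085},{"dx":0,"dy":0,"dz":0.033,"rx":0,"ry":0,"rz":0,"hand":0.085},{"dx":0,"dy":0,"dz":0,"rx":0,"ry":0,"rz":0,"hand":0.085},{"dx":0,"dy":0,"dz":0,"rx":0,"ry":0,"rz":0,"hand":0.01},{"dx":0,"dy":0,"dz":0,"rx":0,"ry":0,"rz":0,"hand":0.01},{"dx":0,"dy":0,"dz":0,"rx":0,"ry":0,"rz":0,"hand":0.01},{"dx":0,"dy":0,"dz":0,"rx":0,"ry":0,"rz":0,"hand":0.01},{"dx":0,"dy":0,"dz":0,"rx":0,"ry":0,"rz":0,"hand":0.01},{"dx":0,"dy":0,"dz":0,"rx":0,"ry":0,"rz":0,"hand":0.01},{"dx":0,"dy":0,"dz":0,"rx":0,"ry":0,"rz":0,"hand":0.01},{"dx":0,"dy":0,"dz":0,"rx":0,"ry":0,"rz":0,"hand":0.01}]' 70
```

```text
clock: 2.82
position: [0.4776, -0.3611, 0.0799]
ee_rot: [0.001, 0.959, 0.285, 0.001]
contact_force: [-1.0, -0.5, 7.1]
width: 0.0193
gripper_force: 68.3
```

```bash
python3 -m pendant '[{"dx":0,"dy":0,"dz":-0.034,"rx":0,"ry":0,"rz":0,"hand":0.01},{"dx":0,"dy":0,"dz":-0.034,"rx":0,"ry":0,"rz":0,"hand":0.01},{"dx":0,"dy":0,"dz":-0.034,"rx":0,"ry":0,"rz":0,"hand":0.01},{"dx":0,"dy":0,"dz":-0.034,"rx":0,"ry":0,"rz":0,"hand":0.01},{"dx":0,"dy":0,"dz":-0.034,"rx":0,"ry":0,"rz":0,"hand":0.01},{"dx":0,"dy":0,"dz":0,"rx":0,"ry":0,"rz":6.6,"hand":0.01},{"dx":0,"dy":0,"dz":0,"rx":0,"ry":0,"rz":6.6,"hand":0.01},{"dx":0,"dy":0,"dz":0,"rx":0,"ry":0,"rz":6.6,"hand":0.01},{"dx":0,"dy":0,"dz":0,"rx":0,"ry":0,"rz":6.6,"hand":0.01},{"dx":0,"dy":0,"dz":0,"rx":0,"ry":0,"rz":6.6,"hand":0.01},{"dx":-0.02,"dy":-0.03,"dz":0,"rx":0,"ry":0,"rz":0,"hand":0.01},{"dx":-0.02,"dy":-0.03,"dz":0,"rx":0,"ry":0,"rz":0,"hand":0.01}]' && python3 -m pendant '[{"dx":0,"dy":-0.04,"dz":0,"rx":0,"ry":0,"rz":0,"hand":0.01},{"dx":0,"dy":-0.04,"dz":0,"rx":0,"ry":0,"rz":0,"hand":0.01},{"dx":0,"dy":-0.04,"dz":0,"rx":0,"ry":0,"rz":0,"hand":0.01},{"dx":0,"dy":-0.04,"dz":0,"rx":0,"ry":0,"rz":0,"hand":0.01},{"dx":0,"dy":-0.04,"dz":0,"rx":0,"ry":0,"rz":0,"hand":0.01},{"dx":0,"dy":-0.04,"dz":0,"rx":0,"ry":0,"rz":0,"hand":0.01},{"dx":0,"dy":-0.04,"dz":0,"rx":0,"ry":0,"rz":0,"hand":0.01},{"dx":0,"dy":-0.04,"dz":0,"rx":0,"ry":0,"rz":0,"hand":0.01},{"dx":0,"dy":-0.04,"dz":0,"rx":0,"ry":0,"rz":0,"hand":0.01},{"dx":0,"dy":-0.04,"dz":0,"rx":0,"ry":0,"rz":0,"hand":0.01},{"dx":0,"dy":-0.04,"dz":0,"rx":0,"ry":0,"rz":0,"hand":0.01},{"dx":0,"dy":-0.04,"dz":0,"rx":0,"ry":0,"rz":0,"hand":0.01}]'
```

```text
clock: 3.82
position: [0.4368, -0.3008, 0.2471]
ee_rot: [-0.0, 1.0, 0.0, -0.001]
contact_force: [-0.2, 0.9, -0.4]
width: 0.0194
gripper_force: 69.1
clock: 4.82
position: [0.4353, 0.1813, 0.2483]
ee_rot: [0.0, 1.0, 0.001, 0.0]
contact_force: [1.0, -0.7, -2.1]
width: 0.0195
gripper_force: 69.0
```

```bash
python3 -m pendant '[{"dx":0,"dy":-0.03,"dz":0,"rx":0,"ry":0,"rz":0,"hand":0.01},{"dx":0,"dy":-0.03,"dz":0,"rx":0,"ry":0,"rz":0,"hand":0.01},{"dx":0,"dy":0,"dz":0,"rx":0,"ry":0,"rz":0,"hand":0.01},{"dx":0,"dy":0,"dz":0,"rx":0,"ry":0,"rz":0,"hand":0.01}]' && python3 -c "
from h import *
save(cam('wrist'),'v1')" && python3 -m pendant '[{"dx":0,"dy":-0.04,"dz":0,"rx":0,"ry":0,"rz":0,"hand":0.01},{"dx":0,"dy":-0.04,"dz":0,"rx":0,"ry":0,"rz":0,"hand":0.01},{"dx":0,"dy":-0.04,"dz":0,"rx":0,"ry":0,"rz":0,"hand":0.01},{"dx":0,"dy":0,"dz":0,"rx":0,"ry":0,"rz":0,"hand":0.01},{"dx":0,"dy":0,"dz":0,"rx":0,"ry":0,"rz":0,"hand":0.01}]' && python3 -c "
from h import *
save(cam('wrist'),'v2')
cv2.imwrite('pics/v12.png',cv2.resize(np.vstack([load('v1')['f'][:460],load('v2')['f'][:460]])[:,:,::-1],(420,600),interpolation=3))"
```

```text
clock: 5.15
position: [0.4355, 0.2405, 0.2479]
ee_rot: [0.0, 1.0, 0.002, -0.0]
contact_force: [0.4, -0.5, -1.1]
width: 0.0191
gripper_force: 69.4
clock: 5.62
position: [0.436, 0.3593, 0.2477]
ee_rot: [0.001, 1.0, 0.001, -0.0]
contact_force: [-0.3, -0.2, -1.4]
width: 0.0189
gripper_force: 69.9
```

View pics/v12.png

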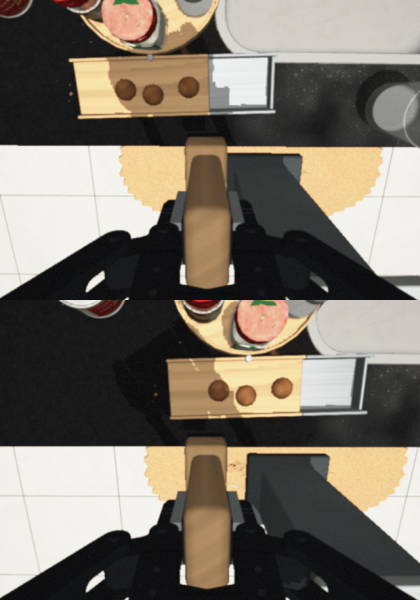

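Upper and lower views show the ledge, tray, stud and three shells clearly. In v1 (display) the stud is at (150,57), the ledge's +y corners at (70,58) and (79,117), and the tray end at (274,55) and (272,111). In v2 the stud is at (248,58) and the shells at (218,91), (245,96) and (282,87).

Run:
```python
from h import *
from scipy.optimize import least_squares
k=640/420
a,b=load('v1'),load('v2')
M={'stud':(-.095,0,.043),'er':(-.093,.1,.04),'ef':(-.167,.1,.04),'br':(-.093,-.07,.04),'bf':(-.167,-.07,.04)}
obs=[(a,'stud',(150,57)),(a,'er',(70,58)),(a,'ef',(79,117)),(a,'br',(208,55)),(a,'bf',(209,114)),
(b,'stud',(248,58)),(b,'er',(167,60)),(b,'ef',(171,117)),(b,'br',(302,58)),(b,'bf',(301,114.5))]
def W(p,m):
    m=np.atleast_2d(m);c,s=np.cos(p[2]),np.sin(p[2]);return np.c_[p[0]+c*m[:,0]-s*m[:,1],p[1]+s*m[:,0]+c*m[:,1],m[:,2]+p[3]]
f=lambda p:np.concatenate([proj(c,W(p,M[n]))[0]-np.array(uv)*k for c,n,uv in obs])
r=least_squares(f,[.62,.31,0,0],loss='soft_l1',f_scale=2)
print(r.x,np.degrees(r.x[2]));print(f(r.x).reshape(-1,2).round(1))
np.save('st.npy',r.x)
print('stud tri',tri((a,(150*k,57*k)),(b,(248*k,58*k))))
P=r.x;c,s=np.cos(P[2]),np.sin(P[2])
for u1,u2 in(((126,89),(218,91)),((153,95),(245,96)),((189,86),(282,87))):
    X=tri((a,np.array(u1)*k),(b,np.array(u2)*k));d=X[:2]-P[:2];print('shell',X,(c*d[0]+s*d[1],-s*d[0]+c*d[1]))
for y in(.115,.082,-.07,-.085):print(y,W(P,(-.13,y,.03)))
# colour edge profile check image for later
big=cv2.resize(b['f'][60:200,230:580],None,fx=2.2,fy=2.2,interpolation=3)
for n,m in M.items():
    u=(proj(b,W(P,m))[0]-[230,60])*2.2;cv2.circle(big,tuple(int(v) for v in u),4,(0,255,0),1)
big2=cv2.resize(a['f'][60:200,90:440],None,fx=2.2,fy=2.2,interpolation=3)
for n,m in M.items():
    u=(proj(a,W(P,m))[0]-[90,60])*2.2;cv2.circle(big2,tuple(int(v) for v in u),4,(0,255,0),1)
cv2.imwrite('pics/chk.png',np.vstack([big,big2])[:,:,::-1][:600])
print(big.shape)
```

```text
[ 0.62424157  0.310578    0.02558553 -0.00718796] 1.465942778815164
[[ 1.2  0.5]
 [ 1.2 -0. ]
 [ 1.   0.7]
 [-0.2 -0.9]
 [ 0.1  0.8]
 [-0.7  0.2]
 [-1.2 -2.2]
 [-1.8  1.8]
 [ 2.7 -4. ]
 [-2.1  1.1]]
stud tri [0.52926555 0.30820698 0.04028721]
shell [0.4902084  0.34349029 0.02874702] (np.float64(-0.13314731426607337), np.float64(0.036330452791697845))
shell [0.48347003 0.3086674  0.03055678] (np.float64(-0.1407743465683572), np.float64(0.0016913497553335275))
shell [0.49496441 0.26203989 0.03182628] (np.float64(-0.13047658536567075), np.float64(-0.04521495181307413))
0.115 [[0.4913421  0.4222146  0.02281204]]
0.082 [[0.49218633 0.3892254  0.02281204]]
-0.07 [[0.49607491 0.23727515 0.02281204]]
-0.085 [[0.49645865 0.22228006 0.02281204]]
(308, 770, 3)
```

View pics/chk.png

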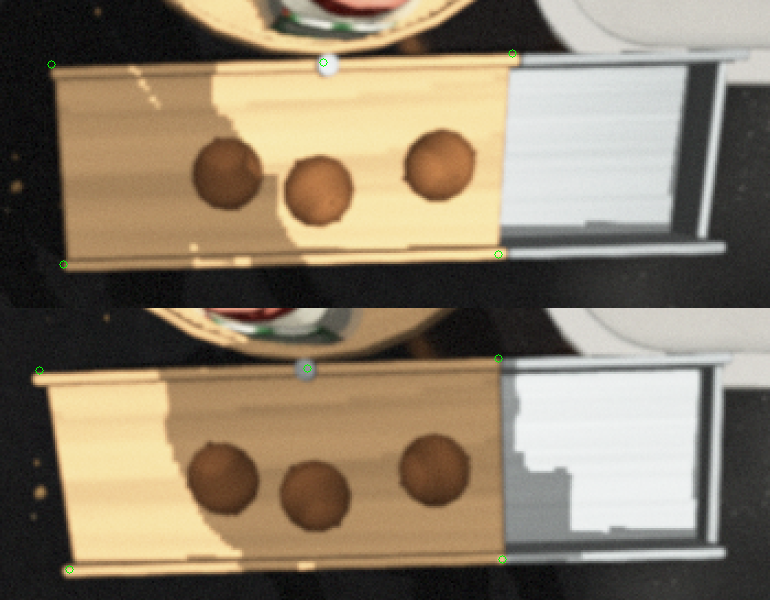

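The overlay is close, and this crop gives sharper corner readings, so I'll refit with them.

Run:
```python
from h import *
from scipy.optimize import least_squares
a,b=load('v1'),load('v2')
A=lambda u,v:(u/2.2+90,(v-308)/2.2+60)
B=lambda u,v:(u/2.2+230,v/2.2+60)
M={'stud':(-.095,0,.043),'er':(-.093,.1,.04),'ef':(-.167,.1,.04),'br':(-.093,-.07,.04),'bf':(-.167,-.07,.04)}
obs=[(a,'stud',A(306,369)),(a,'er',A(33,375)),(a,'ef',A(66,577)),(a,'br',A(500,360)),(a,'bf',A(503,566)),
(b,'stud',B(329,65)),(b,'er',B(52,66)),(b,'ef',B(64,270)),(b,'br',B(519,55)),(b,'bf',B(506,258))]
def W(p,m):
    m=np.atleast_2d(m);c,s=np.cos(p[2]),np.sin(p[2]);return np.c_[p[0]+c*m[:,0]-s*m[:,1],p[1]+s*m[:,0]+c*m[:,1],m[:,2]+p[3]]
f=lambda p:np.concatenate([proj(c,W(p,M[n]))[0]-np.array(uv) for c,n,uv in obs])
for fix in(0,1):
    g=(lambda q:f(np.r_[q,0])) if fix else f
    r=least_squares(g,[.62,.31,0,0][:4-fix],loss='soft_l1',f_scale=2)
    P=np.r_[r.x,0][:4];print(P,np.degrees(P[2]));print(f(P).reshape(-1,2).round(1).tolist())
    for y in(.115,.082,-.07,-.085):print(y,W(P,(-.13,y,.03)))
    if not fix:np.save('st.npy',P)
s=manip.get_state();T=rot(s['ee_rot']);print(s['position'],np.degrees(np.arctan2(T[1,0],T[0,0])))
```

```text
[ 0.62312233  0.31023839  0.02876419 -0.00111816] 1.6480666173917973
[[0.1, 0.6], [0.3, -0.6], [-0.5, -0.5], [0.3, -0.1], [1.0, -0.7], [-0.5, 0.0], [-0.6, 0.7], [-0.1, 0.2], [0.3, 0.0], [-0.2, 0.3]]
0.115 [[0.48986868 0.42145199 0.02888184]]
0.082 [[0.49081777 0.38846564 0.02888184]]
-0.07 [[0.49518932 0.23652852 0.02888184]]
-0.085 [[0.49562073 0.22153473 0.02888184]]
[0.62311877 0.31017204 0.02869351 0.        ] 1.644016964481422
[[-0.2, 0.6], [-0.3, -0.7], [-1.1, -0.3], [0.4, -0.2], [1.1, -0.5], [-0.2, -0.0], [-0.7, 0.6], [-0.2, 0.4], [0.8, -0.1], [0.3, 0.6]]
0.115 [[0.48987298 0.42139506 0.03      ]]
0.082 [[0.49081974 0.38840864 0.03      ]]
-0.07 [[0.49518055 0.23647121 0.03      ]]
-0.085 [[0.4956109  0.22147739 0.03      ]]
[0.43594622 0.35810354 0.24780065] 0.08099535104657221
```

The fit is sub-pixel: station at (0.6231, 0.3102) with a yaw of 1.65°. I'll move above the ledge's +y end and lower partway.

```bash
python3 -m pendant '[{"dx":0,"dy":0,"dz":0,"rx":0,"ry":0,"rz":-1.6,"hand":0.01},{"dx":0.028,"dy":-0.014,"dz":0,"rx":0,"ry":0,"rz":0,"hand":0.01},{"dx":0.028,"dy":-0.0125,"dz":0,"rx":0,"ry":0,"rz":0,"hand":0.01},{"dx":0,"dy":0,"dz":0.03,"rx":0,"ry":0,"rz":0,"hand":0.01},{"dx":0,"dy":0,"dz":0.03,"rx":0,"ry":0,"rz":0,"hand":0.01},{"dx":0,"dy":0,"dz":0.03,"rx":0,"ry":0,"rz":0,"hand":0.01},{"dx":0,"dy":0,"dz":0.02,"rx":0,"ry":0,"rz":0,"hand":0.01},{"dx":0,"dy":0,"dz":0,"rx":0,"ry":0,"rz":0,"hand":0.01},{"dx":0,"dy":0,"dz":0,"rx":0,"ry":0,"rz":0,"hand":0.01}]'
python3 - <<'E'
from h import *
P=np.load('st.npy')
for i in range(3):
    save(cam('wrist'),'x%d'%i)
    s=manip.get_state();T=rot(s['ee_rot']);d=np.array(s['position'])[:2]-P[:2];c,n=np.cos(P[2]),np.sin(P[2])
    print(s['position'],(c*d[0]+n*d[1],-n*d[0]+c*d[1]),np.degrees(np.arctan2(T[1,0],T[0,0])))
E
```

```text
clock: 6.42
position: [0.491, 0.3851, 0.1377]
ee_rot: [0.001, 1.0, 0.014, -0.001]
contact_force: [0.5, -0.9, -0.6]
width: 0.0194
gripper_force: 69.9
[0.49206848 0.38624003 0.13935385] (np.float64(-0.12881381620458848), np.float64(0.07973933438123929)) 1.582014198909768
[0.4925743  0.38698577 0.14029033] (np.float64(-0.12828676051917934), np.float64(0.08047021839649122)) 1.605862812158281
[0.49266556 0.38741389 0.14065022] (np.float64(-0.12818321950728426), np.float64(0.08089553628629848)) 1.6275657997148072
```

```bash
python3 -m pendant '[{"dx":-0.001,"dy":0,"dz":0.013,"rx":0,"ry":0,"rz":0,"hand":0.01},{"dx":0,"dy":0,"dz":0.012,"rx":0,"ry":0,"rz":0,"hand":0.01},{"dx":0,"dy":0,"dz":0,"rx":0,"ry":0,"rz":0,"hand":0.01},{"dx":0,"dy":0,"dz":0,"rx":0,"ry":0,"rz":0,"hand":0.01}]'
```

```text
clock: 6.9
position: [0.4905, 0.3875, 0.1144]
ee_rot: [-0.0, 1.0, 0.015, 0.001]
contact_force: [-0.2, 0.5, -1.2]
width: 0.0192
gripper_force: 69.8
```

```bash
python3 -m pendant '[{"dx":0,"dy":0,"dz":0.0015,"rx":0,"ry":0,"rz":0,"hand":0.01},{"dx":0,"dy":0.008,"dz":0,"rx":0,"ry":0,"rz":0,"hand":0.01},{"dx":0,"dy":0.008,"dz":0,"rx":0,"ry":0,"rz":0,"hand":0.01},{"dx":0,"dy":0.008,"dz":0,"rx":0,"ry":0,"rz":0,"hand":0.01},{"dx":0,"dy":0.008,"dz":0,"rx":0,"ry":0,"rz":0,"hand":0.01},{"dx":0,"dy":0.008,"dz":0,"rx":0,"ry":0,"rz":0,"hand":0.01},{"dx":0,"dy":0.008,"dz":0,"rx":0,"ry":0,"rz":0,"hand":0.01},{"dx":0,"dy":0.008,"dz":0,"rx":0,"ry":0,"rz":0,"hand":0.01},{"dx":0,"dy":0.008,"dz":0,"rx":0,"ry":0,"rz":0,"hand":0.01},{"dx":0,"dy":0.008,"dz":0,"rx":0,"ry":0,"rz":0,"hand":0.01}]' && python3 -m pendant '[{"dx":0,"dy":0.008,"dz":0,"rx":0,"ry":0,"rz":0,"hand":0.01},{"dx":0,"dy":0.008,"dz":0,"rx":0,"ry":0,"rz":0,"hand":0.01},{"dx":0,"dy":0.008,"dz":0,"rx":0,"ry":0,"rz":0,"hand":0.01},{"dx":0,"dy":0.008,"dz":0,"rx":0,"ry":0,"rz":0,"hand":0.01},{"dx":0,"dy":0.008,"dz":0,"rx":0,"ry":0,"rz":0,"hand":0.01},{"dx":0,"dy":0.008,"dz":0,"rx":0,"ry":0,"rz":0,"hand":0.01},{"dx":0,"dy":0.008,"dz":0,"rx":0,"ry":0,"rz":0,"hand":0.01},{"dx":0,"dy":0.008,"dz":0,"rx":0,"ry":0,"rz":0,"hand":0.01},{"dx":0,"dy":0.008,"dz":0,"rx":0,"ry":0,"rz":0,"hand":0.01},{"dx":0,"dy":0.008,"dz":0,"rx":0,"ry":0,"rz":0,"hand":0.01},{"dx":0,"dy":0.007,"dz":0,"rx":0,"ry":0,"rz":0,"hand":0.01},{"dx":0,"dy":0,"dz":0,"rx":0,"ry":0,"rz":0,"hand":0.01}]'
```

```text
clock: 7.73
position: [0.4923, 0.3146, 0.1118]
ee_rot: [0.0, 1.0, 0.015, 0.0]
contact_force: [0.5, -0.2, -1.3]
width: 0.0192
gripper_force: 69.9
clock: 8.73
position: [0.4947, 0.227, 0.1117]
ee_rot: [0.0, 1.0, 0.014, -0.0]
contact_force: [-1.0, -0.6, -1.3]
width: 0.0197
gripper_force: 70.0
```

```bash
python3 -m pendant '[{"dx":0,"dy":0,"dz":-0.035,"rx":0,"ry":0,"rz":0,"hand":0.01},{"dx":0,"dy":0,"dz":-0.035,"rx":0,"ry":0,"rz":0,"hand":0.01},{"dx":0,"dy":0,"dz":-0.035,"rx":0,"ry":0,"rz":0,"hand":0.01},{"dx":0,"dy":0,"dz":-0.03,"rx":0,"ry":0,"rz":0,"hand":0.01},{"dx":-0.03,"dy":0,"dz":0,"rx":0,"ry":0,"rz":0,"hand":0.01},{"dx":-0.03,"dy":0,"dz":0,"rx":0,"ry":0,"rz":0,"hand":0.01},{"dx":0,"dy":0,"dz":0,"rx":0,"ry":0,"rz":0,"hand":0.01},{"dx":0,"dy":0,"dz":0,"rx":0,"ry":0,"rz":0,"hand":0.01}]'
python3 - <<'E'
from h import *
c=cam('wrist');save(c,'y1');P=np.load('st.npy')
hsv=cv2.cvtColor(c['f'],cv2.COLOR_RGB2HSV).astype(int)
m=((hsv[...,0]<16)&(hsv[...,1]>110)&(hsv[...,2]>40)&(hsv[...,2]<210)).astype(np.uint8)
m=cv2.morphologyEx(m,cv2.MORPH_OPEN,np.ones((5,5)))
n,l,st,ce=cv2.connectedComponentsWithStats(m);co,si=np.cos(P[2]),np.sin(P[2])
for i in range(1,n):
    if st[i,4]>60:
        d=atz(c,ce[i],.014)[:2]-P[:2];print(ce[i].round(),st[i,2:],np.round([co*d[0]+si*d[1],-si*d[0]+co*d[1]],3))
E
```

```text
clock: 9.4
position: [0.4333, 0.2269, 0.2472]
ee_rot: [-0.0, 1.0, 0.015, 0.0]
contact_force: [1.8, -1.1, -2.1]
width: 0.0192
gripper_force: 70.0
[205.  40.] [ 43  42 460] [-0.06   0.013]
[345. 122.] [  50   40 1120] [-0.126 -0.105]
[330. 148.] [ 28  30 687] [-0.148 -0.093]
```

The blobs lie in the tray: one is double-sized, one single, and none are on the ledge. Now I'll carry the scraper back to its open spot.

```bash
python3 -m pendant '[{"dx":0,"dy":0.04,"dz":0,"rx":0,"ry":0,"rz":0,"hand":0.01},{"dx":0,"dy":0.04,"dz":0,"rx":0,"ry":0,"rz":0,"hand":0.01},{"dx":0,"dy":0.04,"dz":0,"rx":0,"ry":0,"rz":0,"hand":0.01},{"dx":0,"dy":0.04,"dz":0,"rx":0,"ry":0,"rz":0,"hand":0.01},{"dx":0,"dy":0.04,"dz":0,"rx":0,"ry":0,"rz":0,"hand":0.01},{"dx":0,"dy":0.04,"dz":0,"rx":0,"ry":0,"rz":0,"hand":0.01},{"dx":0,"dy":0.04,"dz":0,"rx":0,"ry":0,"rz":0,"hand":0.01},{"dx":0,"dy":0.04,"dz":0,"rx":0,"ry":0,"rz":0,"hand":0.01},{"dx":0,"dy":0.04,"dz":0,"rx":0,"ry":0,"rz":0,"hand":0.01},{"dx":0,"dy":0.04,"dz":0,"rx":0,"ry":0,"rz":0,"hand":0.01},{"dx":0.01,"dy":0.04,"dz":0,"rx":0,"ry":0,"rz":0,"hand":0.01},{"dx":0.01,"dy":0.04,"dz":0,"rx":0,"ry":0,"rz":0,"hand":0.01}]' && python3 -m pendant '[{"dx":0,"dy":0.04,"dz":0,"rx":0,"ry":0,"rz":0,"hand":0.01},{"dx":0,"dy":0.037,"dz":0,"rx":0,"ry":0,"rz":0,"hand":0.01},{"dx":0,"dy":0,"dz":0.035,"rx":0,"ry":0,"rz":0,"hand":0.01},{"dx":0,"dy":0,"dz":0.035,"rx":0,"ry":0,"rz":0,"hand":0.01},{"dx":0,"dy":0,"dz":0.035,"rx":0,"ry":0,"rz":0,"hand":0.01},{"dx":0,"dy":0,"dz":0.035,"rx":0,"ry":0,"rz":0,"hand":0.01},{"dx":0,"dy":0,"dz":0.015,"rx":0,"ry":0,"rz":0,"hand":0.01},{"dx":0,"dy":0,"dz":0,"rx":0,"ry":0,"rz":0,"hand":0.01},{"dx":0,"dy":0,"dz":0,"rx":0,"ry":0,"rz":0,"hand":0.01},{"dx":0,"dy":0,"dz":0,"rx":0,"ry":0,"rz":0,"hand":0.01}]'
```

```text
clock: 10.45
position: [0.4694, -0.2554, 0.2466]
ee_rot: [0.0, 1.0, 0.014, 0.0]
contact_force: [0.8, 0.7, -1.4]
width: 0.0196
gripper_force: 70.0
clock: 11.28
position: [0.4726, -0.3308, 0.0929]
ee_rot: [0.001, 1.0, 0.015, 0.001]
contact_force: [0.2, 0.6, -1.2]
width: 0.0191
gripper_force: 69.8
```

```bash
python3 -m pendant '[{"dx":0,"dy":0,"dz":0.004,"rx":0,"ry":0,"rz":0,"hand":0.01},{"dx":0,"dy":0,"dz":0.004,"rx":0,"ry":0,"rz":0,"hand":0.01},{"dx":0,"dy":0,"dz":0.003,"rx":0,"ry":0,"rz":0,"hand":0.01},{"dx":0,"dy":0,"dz":0,"rx":0,"ry":0,"rz":0,"hand":0.01},{"dx":0,"dy":0,"dz":0,"rx":0,"ry":0,"rz":0,"hand":0.01}]' && python3 -m pendant '[{"dx":0,"dy":0,"dz":0.0015,"rx":0,"ry":0,"rz":0,"hand":0.01},{"dx":0,"dy":0,"dz":0,"rx":0,"ry":0,"rz":0,"hand":0.01},{"dx":0,"dy":0,"dz":0,"rx":0,"ry":0,"rz":0,"hand":0.01}]'
```

```text
clock: 11.7
position: [0.4712, -0.3293, 0.081]
ee_rot: [0.0, 1.0, 0.015, 0.0]
contact_force: [-0.7, -0.1, -2.4]
width: 0.0193
gripper_force: 69.9
clock: 11.95
position: [0.4715, -0.3296, 0.08]
ee_rot: [0.0, 1.0, 0.015, 0.0]
contact_force: [-0.5, 0.6, 3.4]
width: 0.0191
gripper_force: 70.5
```

Contact is felt, so I release and rise.

```bash
python3 -m pendant '[{"dx":0,"dy":0,"dz":0,"rx":0,"ry":0,"rz":0,"hand":0.04},{"dx":0,"dy":0,"dz":0,"rx":0,"ry":0,"rz":0,"hand":0.085},{"dx":0,"dy":0,"dz":0,"rx":0,"ry":0,"rz":0,"hand":0.085},{"dx":0,"dy":0,"dz":0,"rx":0,"ry":0,"rz":0,"hand":0.085},{"dx":0,"dy":0,"dz":0,"rx":0,"ry":0,"rz":0,"hand":0.085},{"dx":0,"dy":0,"dz":-0.02,"rx":0,"ry":0,"rz":0,"hand":0.085},{"dx":0,"dy":0,"dz":-0.04,"rx":0,"ry":0,"rz":0,"hand":0.085},{"dx":0,"dy":0,"dz":-0.04,"rx":0,"ry":0,"rz":0,"hand":0.085},{"dx":0,"dy":0,"dz":-0.04,"rx":0,"ry":0,"rz":0,"hand":0.085},{"dx":0,"dy":0,"dz":-0.04,"rx":0,"ry":0,"rz":0,"hand":0.085}]' && python3 -m pendant '[{"dx":0,"dy":-0.04,"dz":-0.02,"rx":0,"ry":0,"rz":0,"hand":0.085},{"dx":0,"dy":-0.04,"dz":-0.02,"rx":0,"ry":0,"rz":0,"hand":0.085},{"dx":0,"dy":-0.04,"dz":-0.02,"rx":0,"ry":0,"rz":0,"hand":0.085},{"dx":0,"dy":-0.04,"dz":0,"rx":0,"ry":0,"rz":0,"hand":0.085},{"dx":0,"dy":-0.04,"dz":0,"rx":0,"ry":0,"rz":0,"hand":0.085},{"dx":0,"dy":-0.04,"dz":0,"rx":0,"ry":0,"rz":0,"hand":0.085},{"dx":0,"dy":-0.04,"dz":0,"rx":0,"ry":0,"rz":0,"hand":0.085},{"dx":0,"dy":-0.04,"dz":0,"rx":0,"ry":0,"rz":0,"hand":0.085},{"dx":0,"dy":-0.04,"dz":0,"rx":0,"ry":0,"rz":0,"hand":0.085},{"dx":0,"dy":-0.04,"dz":0,"rx":0,"ry":0,"rz":0,"hand":0.085},{"dx":0,"dy":-0.04,"dz":0,"rx":0,"ry":0,"rz":0,"hand":0.085},{"dx":0,"dy":-0.04,"dz":0,"rx":0,"ry":0,"rz":0,"hand":0.085}]'
```

```text
clock: 12.78
position: [0.4709, -0.3291, 0.2611]
ee_rot: [-0.0, 1.0, 0.015, -0.0]
contact_force: [0.5, 0.1, -0.7]
width: 0.085
gripper_force: 0.0
clock: 13.78
position: [0.4567, 0.1441, 0.3153]
ee_rot: [0.0, 1.0, 0.015, 0.0]
contact_force: [0.6, 0.3, -0.3]
width: 0.085
gripper_force: 0.0
```

```bash
python3 -m pendant '[{"dx":0.03,"dy":-0.03,"dz":0,"rx":0,"ry":0,"rz":0,"hand":0.085},{"dx":0.03,"dy":-0.03,"dz":0,"rx":0,"ry":0,"rz":0,"hand":0.085},{"dx":0.03,"dy":-0.03,"dz":0,"rx":0,"ry":0,"rz":0,"hand":0.085},{"dx":0.03,"dy":-0.03,"dz":0,"rx":0,"ry":0,"rz":0,"hand":0.085},{"dx":0,"dy":0,"dz":0,"rx":0,"ry":0,"rz":0,"hand":0.085},{"dx":0,"dy":0,"dz":0,"rx":0,"ry":0,"rz":0,"hand":0.085}]' && python3 -c "
from h import *
save(cam('wrist'),'c1')" && python3 -m pendant '[{"dx":0,"dy":-0.035,"dz":0,"rx":0,"ry":0,"rz":0,"hand":0.085},{"dx":0,"dy":-0.035,"dz":0,"rx":0,"ry":0,"rz":0,"hand":0.085},{"dx":0,"dy":0,"dz":0,"rx":0,"ry":0,"rz":0,"hand":0.085},{"dx":0,"dy":0,"dz":0,"rx":0,"ry":0,"rz":0,"hand":0.085}]' && python3 -c "
from h import *
save(cam('wrist'),'c2');sc=cam('side');save(sc,'s2');save(cam('scene'),'sc2')
a=np.hstack([load('c1')['f'][:400],load('c2')['f'][:400]]);a=cv2.resize(a,(800,250),interpolation=3)
b=cv2.resize(sc['f'][270:410,230:400],(425,350),interpolation=3)
t=cv2.resize(load('y1')['f'][60:260,200:414],(375,350),interpolation=3)
cv2.imwrite('pics/mos.png',np.vstack([a,np.hstack([b,t])])[:,:,::-1])"
```

```text
clock: 14.28
position: [0.5725, 0.2649, 0.3129]
ee_rot: [0.001, 1.0, 0.016, -0.001]
contact_force: [-0.8, 0.1, 0.2]
width: 0.0848
gripper_force: 0.0
clock: 14.67
position: [0.5685, 0.3335, 0.3156]
ee_rot: [0.0, 1.0, 0.015, -0.0]
contact_force: [0.5, -0.9, -0.4]
width: 0.0851
gripper_force: 0.0
```

View pics/mos.png

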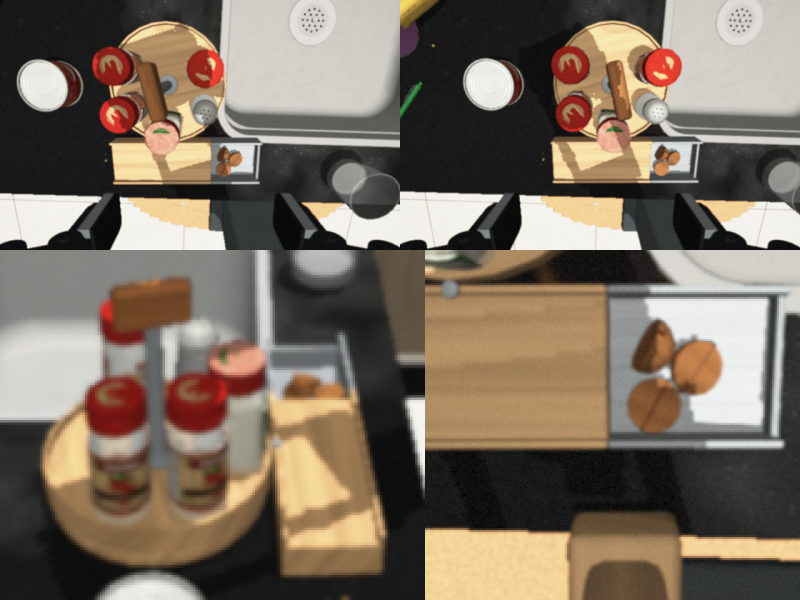

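The mosaic shows all three shells in the tray, one of them tilted. The salt shaker's cap is at (206,110) in c1 and (655,108) in c2, to the front-right of the axis. The bar handle runs from (145,62) to (160,118) in c1, nearly along x. Next I measure the salt's angle and the handle's yaw.

Run:
```python
from h import *
P=np.load('st.npy');a,b=load('c1'),load('c2');co,si=np.cos(P[2]),np.sin(P[2])
def stn(X):d=X[:2]-P[:2];return np.array([co*d[0]+si*d[1],-si*d[0]+co*d[1]])
X=tri((a,(206*1.6,110*1.6)),(b,(255*1.6,108.5*1.6)));q=stn(X);print('salt',X,q,np.hypot(*q),np.degrees(np.arctan2(q[1],q[0])))
X=tri((a,(162*1.6,136*1.6)),(b,(213*1.6,136*1.6)));q=stn(X);print('side',X,q)
# handle
box=lambda t:np.array([[P[0]+i*.03*np.cos(t)-j*.008*np.sin(t),P[1]+i*.03*np.sin(t)+j*.008*np.cos(t),z] for i in(-1,1) for j in(-1,1) for z in(.158,.194)])
vs=[]
for c,ctr in((a,(152*1.6,90*1.6)),(b,(218*1.6,90*1.6))):
    hsv=cv2.cvtColor(c['f'],cv2.COLOR_RGB2HSV)
    print(hsv[int(ctr[1])-2:int(ctr[1])+3,int(ctr[0])-2:int(ctr[0])+3].reshape(-1,3).mean(0))
    m=((hsv[...,0]>5)&(hsv[...,0]<14)&(hsv[...,1]>120)&(hsv[...,2]<200)&(hsv[...,2]>50)).astype(np.uint8)
    n,l,st,ce=cv2.connectedComponentsWithStats(m)
    lab=l[int(ctr[1]),int(ctr[0])];print(lab,st[lab],ce[lab]);vs.append((c,(l==lab)*1.))
best=[]
for d in np.arange(-90,90,1.):
    e=0
    for c,m in vs:
        s=np.zeros((480,640),np.uint8);cv2.fillConvexPoly(s,np.round(cv2.convexHull(proj(c,box(np.radians(d))).astype(np.float32))).astype(int),1);e+=np.abs(s-m).sum()
    best.append((e,d))
print(sorted(best)[:6])
for c in(a,b):print('axis top proj',proj(c,[[P[0],P[1],.194]]))
```

```text
salt [0.59417084 0.25152176 0.0929213 ] [-0.03062822 -0.05785969] 0.06546626470238749 -117.89465908729899
side [0.55936148 0.31013494 0.11478723] [-0.06373746  0.00173037]
[ 12.56 157.28 129.76]
6 [ 201   87   67  111 3126] [238.7696737  145.68682022]
[ 12.76 157.68 146.96]
8 [ 330   97   40  101 1872] [349.29487179 145.61858974]
[(np.float64(2367.0), np.float64(17.0)), (np.float64(2396.0), np.float64(16.0)), (np.float64(2401.0), np.float64(14.0)), (np.float64(2416.0), np.float64(13.0)), (np.float64(2427.0), np.float64(15.0)), (np.float64(2493.0), np.float64(18.0))]
axis top proj [[242.10065083 149.79388646]]
axis top proj [[353.16885337 146.78030865]]
```

Run:
```python
from h import *
P=np.load('st.npy');a,b=load('c1'),load('c2');co,si=np.cos(P[2]),np.sin(P[2])
def stn(X):d=X[:2]-P[:2];return np.array([co*d[0]+si*d[1],-si*d[0]+co*d[1]])
for z in(.105,.115,.12):
  for c,uv in((a,(206*1.6,109*1.6)),(b,(255*1.6,108*1.6))):
    q=stn(atz(c,uv,z));print(z,q.round(4),np.hypot(*q).round(4),np.degrees(np.arctan2(q[1],q[0])).round(1))
s=manip.get_state();print(s['qpos'],s['position'])
hsv=cv2.cvtColor(b['f'],cv2.COLOR_RGB2HSV)
m=((hsv[...,0]>5)&(hsv[...,0]<15)&(hsv[...,1]>120)&(hsv[...,2]<215)&(hsv[...,2]>50)).astype(np.uint8)
m=cv2.morphologyEx(m,cv2.MORPH_OPEN,np.ones((7,7)));n,l,st,ce=cv2.connectedComponentsWithStats(m);L=l[144,349];print(st[L],ce[L])
o=np.zeros((200,280,3),np.uint8)
v=cv2.cvtColor(b['f'],cv2.COLOR_RGB2BGR)[70:240,230:470];v=cv2.resize(v,None,fx=3,fy=3,interpolation=3)
for t in(12,15,18):
  t=np.radians(t);bx=np.array([[P[0]+i*.03*np.cos(t)-j*.008*np.sin(t),P[1]+i*.03*np.sin(t)+j*.008*np.cos(t),.194] for i,j in((-1,-1),(-1,1),(1,1),(1,-1))])
  print(np.degrees(t),proj(b,bx).round().tolist(),proj(a,bx).round().tolist())
```

```text
0.105 [-0.0277 -0.0574] 0.0638 -115.8
0.105 [-0.0281 -0.0551] 0.0618 -117.0
0.115 [-0.0263 -0.057 ] 0.0628 -114.8
0.115 [-0.0267 -0.0529] 0.0592 -116.8
0.12 [-0.0256 -0.0569] 0.0624 -114.2
0.12 [-0.0261 -0.0517] 0.0579 -116.7
[ 4.22766817e-01  3.76950080e-01  1.15004610e+00 -9.47953788e-04
  1.61440102e+00  1.96531481e+00] [0.56917863 0.3317923  0.31588621]
[ 331   98   39   96 2235] [350.06442953 144.3310962 ]
12.000000000000002 [[373.0, 191.0], [348.0, 196.0], [332.0, 99.0], [359.0, 94.0]] [[265.0, 195.0], [241.0, 199.0], [218.0, 102.0], [244.0, 97.0]]
14.999999999999998 [[375.0, 190.0], [351.0, 196.0], [330.0, 101.0], [356.0, 94.0]] [[267.0, 194.0], [243.0, 199.0], [215.0, 103.0], [241.0, 97.0]]
18.0 [[377.0, 189.0], [353.0, 196.0], [328.0, 102.0], [353.0, 94.0]] [[269.0, 192.0], [246.0, 199.0], [213.0, 105.0], [238.0, 97.0]]
```

```bash
python3 -m pendant '[{"dx":0.027,"dy":0.0115,"dz":0,"rx":0,"ry":0,"rz":0,"hand":0.085},{"dx":0.0265,"dy":0.0115,"dz":0,"rx":0,"ry":0,"rz":0,"hand":0.085},{"dx":0,"dy":0,"dz":0,"rx":0,"ry":0,"rz":-7.05,"hand":0.085},{"dx":0,"dy":0,"dz":0,"rx":0,"ry":0,"rz":-7.05,"hand":0.085},{"dx":0,"dy":0,"dz":0,"rx":0,"ry":0,"rz":-7.05,"hand":0.085},{"dx":0,"dy":0,"dz":0,"rx":0,"ry":0,"rz":-7.05,"hand":0.085},{"dx":0,"dy":0,"dz":0,"rx":0,"ry":0,"rz":-7.05,"hand":0.085},{"dx":0,"dy":0,"dz":0,"rx":0,"ry":0,"rz":-7.05,"hand":0.085},{"dx":0,"dy":0,"dz":0,"rx":0,"ry":0,"rz":-7.05,"hand":0.085},{"dx":0,"dy":0,"dz":0,"rx":0,"ry":0,"rz":-7.05,"hand":0.085},{"dx":0,"dy":0,"dz":0,"rx":0,"ry":0,"rz":-7.05,"hand":0.085},{"dx":0,"dy":0,"dz":0,"rx":0,"ry":0,"rz":-7.05,"hand":0.085}]' && python3 -m pendant '[{"dx":0,"dy":0,"dz":0,"rx":0,"ry":0,"rz":-7.05,"hand":0.085},{"dx":0,"dy":0,"dz":0,"rx":0,"ry":0,"rz":-7.05,"hand":0.085},{"dx":0,"dy":0,"dz":0,"rx":0,"ry":0,"rz":-7.05,"hand":0.085},{"dx":0,"dy":0,"dz":0,"rx":0,"ry":0,"rz":-7.05,"hand":0.085},{"dx":0,"dy":0,"dz":0,"rx":0,"ry":0,"rz":-7.05,"hand":0.085},{"dx":0,"dy":0,"dz":0,"rx":0,"ry":0,"rz":-7.05,"hand":0.085},{"dx":0,"dy":0,"dz":0,"rx":0,"ry":0,"rz":-7.05,"hand":0.085},{"dx":0,"dy":0,"dz":0,"rx":0,"ry":0,"rz":-7.05,"hand":0.085},{"dx":0,"dy":0,"dz":0,"rx":0,"ry":0,"rz":-7.05,"hand":0.085},{"dx":0,"dy":0,"dz":0,"rx":0,"ry":0,"rz":-7.05,"hand":0.085},{"dx":0,"dy":0,"dz":0,"rx":0,"ry":0,"rz":-7.05,"hand":0.085},{"dx":0,"dy":0,"dz":0,"rx":0,"ry":0,"rz":-7.05,"hand":0.085}]' && python3 -m pendant '[{"dx":0,"dy":0,"dz":0,"rx":0,"ry":0,"rz":-7.05,"hand":0.085},{"dx":0,"dy":0,"dz":0,"rx":0,"ry":0,"rz":-7.05,"hand":0.085},{"dx":0,"dy":0,"dz":0,"rx":0,"ry":0,"rz":-7.05,"hand":0.085},{"dx":0,"dy":0,"dz":0,"rx":0,"ry":0,"rz":-7.05,"hand":0.085},{"dx":0,"dy":0,"dz":0,"rx":0,"ry":0,"rz":-7.05,"hand":0.085},{"dx":0,"dy":0,"dz":0,"rx":0,"ry":0,"rz":0,"hand":0.085},{"dx":0,"dy":0,"dz":0,"rx":0,"ry":0,"rz":0,"hand":0.085}]'
python3 - <<'E'
from h import *
P=np.load('st.npy');c=cam('wrist');save(c,'d1')
s=manip.get_state();T=rot(s['ee_rot']);d=P[:2]-np.array(s['position'])[:2]
print(s['position'],s['qpos'],np.degrees(np.arctan2(T[1,0],T[0,0])),'to go tool',T[:2,:2].T@d,T[:,2])
hsv=cv2.cvtColor(c['f'],cv2.COLOR_RGB2HSV)
m=((hsv[...,0]>5)&(hsv[...,0]<15)&(hsv[...,1]>120)&(hsv[...,2]<215)&(hsv[...,2]>50)).astype(np.uint8)
m=cv2.morphologyEx(m,cv2.MORPH_OPEN,np.ones((7,7)));n,l,st,ce=cv2.connectedComponentsWithStats(m)
u=proj(c,[[P[0],P[1],.19]])[0];print(u)
for i in range(1,n):
    if st[i,4]>300:print(st[i],ce[i].round(),cv2.minAreaRect(np.argwhere(l==i)[:,::-1].astype(np.float32)))
E
```

```text
clock: 15.82
position: [0.6237, 0.3101, 0.3158]
ee_rot: [0.0, 0.807, 0.591, 0.0]
contact_force: [0.3, 1.1, -0.9]
width: 0.0853
gripper_force: 0.0
clock: 16.82
position: [0.6237, 0.3101, 0.3158]
ee_rot: [0.0, 0.199, 0.98, -0.0]
contact_force: [-0.1, 0.3, 0.4]
width: 0.0851
gripper_force: 0.0
clock: 17.4
position: [0.6237, 0.3106, 0.3157]
ee_rot: [0.0, -0.103, 0.995, -0.0]
contact_force: [0.3, 0.3, 0.9]
width: 0.0848
gripper_force: 0.0
[0.62375047 0.3108801  0.31558709] [ 3.62817254e-01  4.41001665e-01  1.04887938e+00 -3.65933403e-04
  1.65146404e+00 -1.41383768e+00] -168.20685979355883 to go tool [ 0.00074603 -0.00049978] [ 3.60893541e-04 -2.53137997e-04 -9.99999903e-01]
[316.99824483 225.76599772]
[308 232  24  37 785] [320. 251.] ((319.5373840332031, 250.24813842773438), (36.20477294921875, 22.721616744995117), 87.1375961303711)
```

The handle shows aligned to within about 3° and centred. I descend and grip it.

```bash
python3 -m pendant '[{"dx":0,"dy":0,"dz":0.035,"rx":0,"ry":0,"rz":0,"hand":0.085},{"dx":0,"dy":0,"dz":0.035,"rx":0,"ry":0,"rz":0,"hand":0.085},{"dx":0,"dy":0,"dz":0.035,"rx":0,"ry":0,"rz":0,"hand":0.085},{"dx":0,"dy":0,"dz":0.035,"rx":0,"ry":0,"rz":0,"hand":0.085},{"dx":0,"dy":0,"dz":0.019,"rx":0,"ry":0,"rz":0,"hand":0.085},{"dx":0,"dy":0,"dz":0,"rx":0,"ry":0,"rz":0,"hand":0.085},{"dx":0,"dy":0,"dz":0,"rx":0,"ry":0,"rz":0,"hand":0.085}]' && python3 -m pendant '[{"dx":0,"dy":0,"dz":0,"rx":0,"ry":0,"rz":0,"hand":0.005},{"dx":0,"dy":0,"dz":0,"rx":0,"ry":0,"rz":0,"hand":0.005},{"dx":0,"dy":0,"dz":0,"rx":0,"ry":0,"rz":0,"hand":0.005},{"dx":0,"dy":0,"dz":0,"rx":0,"ry":0,"rz":0,"hand":0.005},{"dx":0,"dy":0,"dz":0,"rx":0,"ry":0,"rz":0,"hand":0.005},{"dx":0,"dy":0,"dz":0,"rx":0,"ry":0,"rz":0,"hand":0.005},{"dx":0,"dy":0,"dz":0,"rx":0,"ry":0,"rz":0,"hand":0.005},{"dx":0,"dy":0,"dz":0,"rx":0,"ry":0,"rz":0,"hand":0.005},{"dx":0,"dy":0,"dz":0,"rx":0,"ry":0,"rz":0,"hand":0.005}]' 40
```

```text
clock: 18.03
position: [0.6234, 0.3115, 0.1554]
ee_rot: [-0.001, -0.104, 0.995, -0.0]
contact_force: [-0.1, 0.4, 1.1]
width: 0.0849
gripper_force: 0.0
clock: 18.78
position: [0.6237, 0.3127, 0.1571]
ee_rot: [0.0, -0.105, 0.994, 0.001]
contact_force: [-2.5, 2.1, 5.0]
width: 0.0152
gripper_force: 40.1
```

```bash
python3 -m pendant '[{"dx":0,"dy":0,"dz":0,"rx":0,"ry":0,"rz":1,"hand":0.005},{"dx":0,"dy":0,"dz":0,"rx":0,"ry":0,"rz":2,"hand":0.005},{"dx":0,"dy":0,"dz":0,"rx":0,"ry":0,"rz":3,"hand":0.005},{"dx":0,"dy":0,"dz":0,"rx":0,"ry":0,"rz":3,"hand":0.005},{"dx":0,"dy":0,"dz":0,"rx":0,"ry":0,"rz":3,"hand":0.005},{"dx":0,"dy":0,"dz":0,"rx":0,"ry":0,"rz":3,"hand":0.005},{"dx":0,"dy":0,"dz":0,"rx":0,"ry":0,"rz":3,"hand":0.005},{"dx":0,"dy":0,"dz":0,"rx":0,"ry":0,"rz":3,"hand":0.005},{"dx":0,"dy":0,"dz":0,"rx":0,"ry":0,"rz":3,"hand":0.005},{"dx":0,"dy":0,"dz":0,"rx":0,"ry":0,"rz":3,"hand":0.005},{"dx":0,"dy":0,"dz":0,"rx":0,"ry":0,"rz":2,"hand":0.005},{"dx":0,"dy":0,"dz":0,"rx":0,"ry":0,"rz":1,"hand":0.005}]' && python3 -m pendant '[{"dx":0,"dy":0,"dz":0,"rx":0,"ry":0,"rz":1,"hand":0.005},{"dx":0,"dy":0,"dz":0,"rx":0,"ry":0,"rz":2,"hand":0.005},{"dx":0,"dy":0,"dz":0,"rx":0,"ry":0,"rz":3,"hand":0.005},{"dx":0,"dy":0,"dz":0,"rx":0,"ry":0,"rz":3,"hand":0.005},{"dx":0,"dy":0,"dz":0,"rx":0,"ry":0,"rz":3,"hand":0.005},{"dx":0,"dy":0,"dz":0,"rx":0,"ry":0,"rz":3,"hand":0.005},{"dx":0,"dy":0,"dz":0,"rx":0,"ry":0,"rz":3,"hand":0.005},{"dx":0,"dy":0,"dz":0,"rx":0,"ry":0,"rz":3,"hand":0.005},{"dx":0,"dy":0,"dz":0,"rx":0,"ry":0,"rz":3,"hand":0.005},{"dx":0,"dy":0,"dz":0,"rx":0,"ry":0,"rz":3,"hand":0.005},{"dx":0,"dy":0,"dz":0,"rx":0,"ry":0,"rz":3,"hand":0.005},{"dx":0,"dy":0,"dz":0,"rx":0,"ry":0,"rz":2,"hand":0.005}]' && python3 -m pendant '[{"dx":0,"dy":0,"dz":0,"rx":0,"ry":0,"rz":2,"hand":0.005},{"dx":0,"dy":0,"dz":0,"rx":0,"ry":0,"rz":0,"hand":0.005},{"dx":0,"dy":0,"dz":0,"rx":0,"ry":0,"rz":0,"hand":0.005},{"dx":0,"dy":0,"dz":0,"rx":0,"ry":0,"rz":0,"hand":0.005},{"dx":0,"dy":0,"dz":0,"rx":0,"ry":0,"rz":0,"hand":0.005}]'
python3 - <<'E'
from h import *
P=np.load('st.npy')
s=manip.get_state();T=rot(s['ee_rot']);print(np.degrees(np.arctan2(T[1,0],T[0,0])),s['contact_force'])
A=cam('wrist');save(A,'e1');B=cam('side');save(B,'e2');C=cam('scene');save(C,'e3')
def W(m):
    c,n=np.cos(P[2]),np.sin(P[2]);return np.array([P[0]+c*m[0]-n*m[1],P[1]+n*m[0]+c*m[1],m[2]])
for c in(A,B,C):
    f=c['f']
    for m,k in(((-.062,0,.12),(0,255,0)),((-.095,0,.043),(0,0,255))):
        u=proj(c,W(m))[0];print(u);cv2.circle(f,tuple(int(v) for v in u.round()),3,k,1)
a=cv2.resize(A['f'],(400,300));b=cv2.resize(B['f'][260:420,230:390],(400,400));t=cv2.resize(C['f'][140:290,180:330],(400,300),interpolation=3)
s2=cv2.resize(C['f'][230:370,380:540],(400,300))
cv2.imwrite('pics/fin.png',np.vstack([np.hstack([a,cv2.resize(b,(400,300))]),np.hstack([t,s2])])[:,:,::-1])
E
```

```text
clock: 19.78
position: [0.6236, 0.3122, 0.1571]
ee_rot: [0.0, 0.157, 0.988, 0.0]
contact_force: [-2.8, -0.2, 4.7]
width: 0.0155
gripper_force: 40.1
clock: 20.78
position: [0.6233, 0.3117, 0.1571]
ee_rot: [0.0, 0.423, 0.906, -0.0]
contact_force: [-4.0, 0.9, 4.8]
width: 0.0154
gripper_force: 40.2
clock: 21.2
position: [0.6233, 0.3117, 0.1571]
ee_rot: [0.0, 0.438, 0.899, -0.0]
contact_force: [-3.9, -1.0, 5.9]
width: 0.0155
gripper_force: 40.2
128.04080849438873 [-3.8629745  -0.99835614  5.92095734]
[199.3317219  198.62798968]
[186.96089131 141.75093486]
[323.4964243  312.89281423]
[340.01983458 343.94629084]
[233.35893116 203.45627704]
[230.12944137 230.91071892]
```

View pics/fin.png

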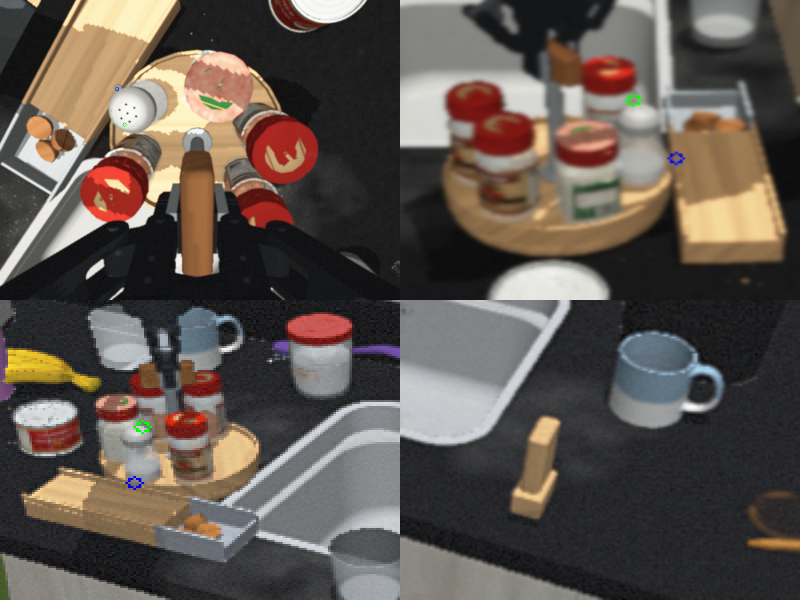

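The final views show the jars upright, the scraper standing free and the shells in the tray. The salt's cap is at about (126,108) in the wrist view, close to the predicted mark. I'll put a number on its offset.

Run:
```python
from h import *
P=np.load('st.npy');co,si=np.cos(P[2]),np.sin(P[2])
def stn(X):d=X[:2]-P[:2];return np.array([co*d[0]+si*d[1],-si*d[0]+co*d[1]])
A,B,C=load('e1'),load('e2'),load('e3')
uw=(126*1.6,110*1.6);us=(230+638*.4,260+115*160/300);uc=(180+137*.375,140+(436-300)*.5)
for z in(.11,.118):print(z,stn(atz(A,uw,z)),stn(atz(B,us,z)),stn(atz(C,uc,z)))
X=tri((A,uw),(C,uc),(B,us));print(X,stn(X))
```

```text
0.11 [-0.06782189  0.00627579] [-0.36896739  0.0225521 ] [-0.07216793  0.00154194]
0.118 [-0.0667433   0.00849931] [-0.36396028  0.03290378] [-0.08149658 -0.00559229]
[0.44769597 0.32773581 0.15334365] [-0.17485057  0.02253548]
```

Run:
```python
from h import *
P=np.load('st.npy');co,si=np.cos(P[2]),np.sin(P[2])
def stn(X):d=X[:2]-P[:2];return np.array([co*d[0]+si*d[1],-si*d[0]+co*d[1]]).round(4)
A,B,C=load('e1'),load('e2'),load('e3')
uw=(126*1.6,110*1.6);us=(230+238*.4,260+115*160/300);uc=(180+137*.375,140+(436-300)*.5)
for z in(.10,.11,.118):print(z,stn(atz(A,uw,z)),stn(atz(B,us,z)),stn(atz(C,uc,z)))
X=tri((A,uw),(C,uc),(B,us));print(X,stn(X));X=tri((A,uw),(C,uc));print(X,stn(X))
# in scene, columns of axis-to-front line: salt body col 141 in crop -> lateral comparison
for y in(-.014,-.007,0,.007,.014):
    for r in(.062,.066):
        w=np.array([[P[0]-co*r-si*y,P[1]-si*r+co*y,z] for z in(.03,.07,.11)]);print(y,r,'scene crop',((proj(C,w)-[180,140])*[2.667,2]+[0,300]).round().tolist(),'wrist',(proj(A,w)/1.6).round().tolist())
```

```text
0.1 [-0.0692  0.0035] [-0.0653  0.0002] [-0.0605  0.0105]
0.11 [-0.0678  0.0063] [-0.0648  0.0134] [-0.0722  0.0015]
0.118 [-0.0667  0.0085] [-0.0645  0.0238] [-0.0815 -0.0056]
[0.55626719 0.31391273 0.10503601] [-0.0667  0.0056]
[0.55488597 0.31329492 0.10631974] [-0.0681  0.005 ]
-0.014 0.062 scene crop [[162.0, 479.0], [158.0, 457.0], [154.0, 435.0]] wrist [[140.0, 118.0], [131.0, 126.0], [118.0, 136.0]]
-0.014 0.066 scene crop [[160.0, 480.0], [156.0, 459.0], [152.0, 436.0]] wrist [[137.0, 116.0], [127.0, 123.0], [114.0, 133.0]]
-0.007 0.062 scene crop [[156.0, 478.0], [153.0, 456.0], [149.0, 434.0]] wrist [[144.0, 113.0], [135.0, 119.0], [123.0, 129.0]]
-0.007 0.066 scene crop [[155.0, 479.0], [151.0, 458.0], [147.0, 435.0]] wrist [[141.0, 110.0], [132.0, 117.0], [119.0, 126.0]]
0 0.062 scene crop [[151.0, 477.0], [147.0, 455.0], [143.0, 433.0]] wrist [[148.0, 107.0], [140.0, 113.0], [128.0, 121.0]]
0 0.066 scene crop [[149.0, 478.0], [145.0, 456.0], [141.0, 434.0]] wrist [[145.0, 105.0], [136.0, 110.0], [124.0, 118.0]]
0.007 0.062 scene crop [[146.0, 475.0], [142.0, 454.0], [138.0, 431.0]] wrist [[152.0, 102.0], [144.0, 107.0], [133.0, 114.0]]
0.007 0.066 scene crop [[144.0, 477.0], [140.0, 455.0], [136.0, 433.0]] wrist [[148.0, 99.0], [140.0, 104.0], [129.0, 111.0]]
0.014 0.062 scene crop [[141.0, 474.0], [137.0, 453.0], [133.0, 430.0]] wrist [[155.0, 96.0], [148.0, 100.0], [138.0, 106.0]]
0.014 0.066 scene crop [[139.0, 476.0], [135.0, 454.0], [130.0, 432.0]] wrist [[152.0, 94.0], [144.0, 97.0], [134.0, 103.0]]
```

The salt sits at about y = +6 mm. That is within the 14 mm tolerance, but I'll trim it by 5° for margin, then hand in.

```bash
python3 -m pendant '[{"dx":0,"dy":0,"dz":0,"rx":0,"ry":0,"rz":-1.5,"hand":0.005},{"dx":0,"dy":0,"dz":0,"rx":0,"ry":0,"rz":-2,"hand":0.005},{"dx":0,"dy":0,"dz":0,"rx":0,"ry":0,"rz":-1.5,"hand":0.005},{"dx":0,"dy":0,"dz":0,"rx":0,"ry":0,"rz":0,"hand":0.005},{"dx":0,"dy":0,"dz":0,"rx":0,"ry":0,"rz":0,"hand":0.005},{"dx":0,"dy":0,"dz":0,"rx":0,"ry":0,"rz":0,"hand":0.005},{"dx":0,"dy":0,"dz":0,"rx":0,"ry":0,"rz":0,"hand":0.005},{"dx":0,"dy":0,"dz":0,"rx":0,"ry":0,"rz":0,"hand":0.005},{"dx":0,"dy":0,"dz":0,"rx":0,"ry":0,"rz":0,"hand":0.005},{"dx":0,"dy":0,"dz":0,"rx":0,"ry":0,"rz":0,"hand":0.005},{"dx":0,"dy":0,"dz":0,"rx":0,"ry":0,"rz":0,"hand":0.005}]' && python3 -c "
from rig import manip
print(manip.sign_off())"
```

```text
clock: 22.27
position: [0.6234, 0.3118, 0.1571]
ee_rot: [0.0, 0.398, 0.917, -0.0]
contact_force: [-2.6, -0.1, 6.3]
width: 0.0155
gripper_force: 40.2
the job is handed in; nothing more can be done
None
```

I handed the job in at 22.3 s (no verdict came back): all three shells are in the tray, the scraper stands released on the worktop, and the gripper holds the carousel still with the salt shaker at the front, last measured about 6 mm off the stud line before a final 5° trim I did not re-measure.

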